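# Build a spacer crib and check its height with the bench tape

## Task

Build the spacer crib for the next tier on the plywood board with all the slats that are on the white card sheet: two slats to a layer, the first pair on the two blue strips, and each further pair crosswise over the one below, as far apart as the strips (an odd last slat lies alone over either side). Then draw the sprung bench tape up by its orange tab until its hook plate is level with the top of the finished crib (the band for that many layers then shows just above the mouth), hold it there for two seconds, and let it go fully home. Leave the clear cones and the bin of caps where they are.

Things in the scene. Friction and masses are not known exactly. Their poses are not given: they have to be found in the camera images.
- slat1: wooden spacer slat, 140 x 28 x 22 mm (x long, y wide, z thick; may lie either face up), about 55 g, medium brown with darker ends; origin at its centre. Lies flat on the white card sheet at the start. Four to six of the six slats are present; the others read None all through
- slat2: wooden spacer slat, 140 x 28 x 22 mm (x long, y wide, z thick; may lie either face up), about 55 g, medium brown with darker ends; origin at its centre. Lies flat on the white card sheet at the start. Four to six of the six slats are present; the others read None all through
- slat3: wooden spacer slat, 140 x 28 x 22 mm (x long, y wide, z thick; may lie either face up), about 55 g, medium brown with darker ends; origin at its centre. Lies flat on the white card sheet at the start. Four to six of the six slats are present; the others read None all through
- slat4: wooden spacer slat, 140 x 28 x 22 mm (x long, y wide, z thick; may lie either face up), about 55 g, medium brown with darker ends; origin at its centre. Lies flat on the white card sheet at the start. Four to six of the six slats are present; the others read None all through
- slat5: wooden spacer slat, 140 x 28 x 22 mm (x long, y wide, z thick; may lie either face up), about 55 g, medium brown with darker ends; origin at its centre. Lies flat on the white card sheet at the start. Four to six of the six slats are present; the others read None all through
- slat6: wooden spacer slat, 140 x 28 x 22 mm (x long, y wide, z thick; may lie either face up), about 55 g, medium brown with darker ends; origin at its centre. Lies flat on the white card sheet at the start. Four to six of the six slats are present; the others read None all through
- board: fixed plywood crib base board, 170 x 170 x 8 mm, lying on the bench (origin at the centre of its underside, z up, top face 8 mm above the bench). Two blue strips painted on it, 150 x 34 mm, run along its x axis, centred at y = +48 and -48 mm: the first layer lies on these. The next layer lies along the board's y axis at x = +48 and -48 mm, and so on alternately
- place1a (a point): where the centre of a slat of layer 1 comes to lie, over the board's y = +48 mm, 19 mm above the bench; that slat runs along the board's x axis
- place1b (a point): where the centre of a slat of layer 1 comes to lie, over the board's y = -48 mm, 19 mm above the bench; that slat runs along the board's x axis
- place2a (a point): where the centre of a slat of layer 2 comes to lie, over the board's x = +48 mm, 41 mm above the bench; that slat runs along the board's y axis
- place2b (a point): where the centre of a slat of layer 2 comes to lie, over the board's x = -48 mm, 41 mm above the bench; that slat runs along the board's y axis
- place3a (a point): where the centre of a slat of layer 3 comes to lie, over the board's y = +48 mm, 63 mm above the bench; that slat runs along the board's x axis
- place3b (a point): where the centre of a slat of layer 3 comes to lie, over the board's y = -48 mm, 63 mm above the bench; that slat runs along the board's x axis
- sheet: fixed white card sheet, 340 (x) x 300 (y) x 3 mm, on which the slats lie at the start; origin at the centre of its underside on the bench
- tape (a joint): how far the bench tape is drawn up out of its mouth, m: 0 fully home, stop at 0.110. Spring-loaded: it pulls back with 4.5 N at home rising by 0.3 N per 10 mm, and a damper lets it run home by itself within about a second when released. It moves straight up and down
- tape_hook (a point): centre of the underside of the steel hook plate (18 mm along x, 36 along y, 2 thick) at the end of the bench tape: the tape's zero edge. 14 mm above the bench at home, rises with the tape. It must come level with the crib's top: 52 or 74 mm above the bench for two or three layers
- tape_tab (a point): top centre of the orange pull tab that stands on the hook plate, 28 mm above tape_hook; tab 14 mm thick (x), 30 mm wide (y), 26 mm tall. Grip it from above, across either side
- tape_base: fixed base of the bench tape: black mouth block 40 (x) by 50 mm (y), top 14 mm above the bench, on a steel plate 62 x 84 x 3 mm, origin on the bench under the blade; 70 to 136 mm away on its -x side the yellow and black tape case, 34 wide, 66 mm tall. Blade yellow, ticked every 10 mm; lower edges of its blue, green, red bands are at the mouth when the hook is level with 2, 3, 4 layers
- cone1: loose bystander: clear plastic cone on a white base ring, 92 mm across, 85 mm tall, origin at the centre of its underside
- cone2: loose bystander, a clear plastic cone like cone1
- bin: loose bystander: blue open bin of white caps, 100 x 120 x 55 mm, origin at the centre of its underside
Things that resemble listed ones, but are neither listed nor needed, are in the scene too. Of the things that look like the tape_base, the larger one is meant.

How it is judged:
On the way, in this order (a step that is already met when the one before it is completed fails the run):
1. every slat lies at rest in its place in the crib ((((distance between slat1 and place1a below 0.013 m or distance between slat1 and place1b below 0.013 m or distance between slat1 and place3a below 0.013 m or distance between slat1 and place3b below 0.013 m) and angle between the x axis of slat1 and the x axis of board, either way round below 0.15 rad) or ((distance between slat1 and place2a below 0.013 m or distance between slat1 and place2b below 0.013 m) and angle between the x axis of slat1 and the y axis of board, either way round below 0.15 rad)) and (((distance between slat2 and place1a below 0.013 m or distance between slat2 and place1b below 0.013 m or distance between slat2 and place3a below 0.013 m or distance between slat2 and place3b below 0.013 m) and angle between the x axis of slat2 and the x axis of board, either way round below 0.15 rad) or ((distance between slat2 and place2a below 0.013 m or distance between slat2 and place2b below 0.013 m) and angle between the x axis of slat2 and the y axis of board, either way round below 0.15 rad)) and (((distance between slat3 and place1a below 0.013 m or distance between slat3 and place1b below 0.013 m or distance between slat3 and place3a below 0.013 m or distance between slat3 and place3b below 0.013 m) and angle between the x axis of slat3 and the x axis of board, either way round below 0.15 rad) or ((distance between slat3 and place2a below 0.013 m or distance between slat3 and place2b below 0.013 m) and angle between the x axis of slat3 and the y axis of board, either way round below 0.15 rad)) and (((distance between slat4 and place1a below 0.013 m or distance between slat4 and place1b below 0.013 m or distance between slat4 and place3a below 0.013 m or distance between slat4 and place3b below 0.013 m) and angle between the x axis of slat4 and the x axis of board, either way round below 0.15 rad) or ((distance between slat4 and place2a below 0.013 m or distance between slat4 and place2b below 0.013 m) and angle between the x axis of slat4 and the y axis of board, either way round below 0.15 rad)) and (((distance between slat5 and place1a below 0.013 m or distance between slat5 and place1b below 0.013 m or distance between slat5 and place3a below 0.013 m or distance between slat5 and place3b below 0.013 m) and angle between the x axis of slat5 and the x axis of board, either way round below 0.15 rad) or ((distance between slat5 and place2a below 0.013 m or distance between slat5 and place2b below 0.013 m) and angle between the x axis of slat5 and the y axis of board, either way round below 0.15 rad)) and (((distance between slat6 and place1a below 0.013 m or distance between slat6 and place1b below 0.013 m or distance between slat6 and place3a below 0.013 m or distance between slat6 and place3b below 0.013 m) and angle between the x axis of slat6 and the x axis of board, either way round below 0.15 rad) or ((distance between slat6 and place2a below 0.013 m or distance between slat6 and place2b below 0.013 m) and angle between the x axis of slat6 and the y axis of board, either way round below 0.15 rad)) and linear speed of each of slat1, slat2, slat3, slat4, slat5, slat6 below 0.02 m/s and value of joint tape below 0.02 m), for 0.3 s.
2. the tape is held with its hook plate level with the crib's top (within 6 mm) for 1.5 s, the crib standing (((height (world z) of tape_hook between 0.046 and 0.058 m and height (world z) of any of slat1, slat2, slat3, slat4, slat5, slat6 above 0.032 m and height (world z) of each of slat1, slat2, slat3, slat4, slat5, slat6 below 0.052 m) or (height (world z) of tape_hook between 0.068 and 0.08 m and height (world z) of any of slat1, slat2, slat3, slat4, slat5, slat6 above 0.054 m and height (world z) of each of slat1, slat2, slat3, slat4, slat5, slat6 below 0.074 m)) and (((distance between slat1 and place1a below 0.013 m or distance between slat1 and place1b below 0.013 m or distance between slat1 and place3a below 0.013 m or distance between slat1 and place3b below 0.013 m) and angle between the x axis of slat1 and the x axis of board, either way round below 0.15 rad) or ((distance between slat1 and place2a below 0.013 m or distance between slat1 and place2b below 0.013 m) and angle between the x axis of slat1 and the y axis of board, either way round below 0.15 rad)) and (((distance between slat2 and place1a below 0.013 m or distance between slat2 and place1b below 0.013 m or distance between slat2 and place3a below 0.013 m or distance between slat2 and place3b below 0.013 m) and angle between the x axis of slat2 and the x axis of board, either way round below 0.15 rad) or ((distance between slat2 and place2a below 0.013 m or distance between slat2 and place2b below 0.013 m) and angle between the x axis of slat2 and the y axis of board, either way round below 0.15 rad)) and (((distance between slat3 and place1a below 0.013 m or distance between slat3 and place1b below 0.013 m or distance between slat3 and place3a below 0.013 m or distance between slat3 and place3b below 0.013 m) and angle between the x axis of slat3 and the x axis of board, either way round below 0.15 rad) or ((distance between slat3 and place2a below 0.013 m or distance between slat3 and place2b below 0.013 m) and angle between the x axis of slat3 and the y axis of board, either way round below 0.15 rad)) and (((distance between slat4 and place1a below 0.013 m or distance between slat4 and place1b below 0.013 m or distance between slat4 and place3a below 0.013 m or distance between slat4 and place3b below 0.013 m) and angle between the x axis of slat4 and the x axis of board, either way round below 0.15 rad) or ((distance between slat4 and place2a below 0.013 m or distance between slat4 and place2b below 0.013 m) and angle between the x axis of slat4 and the y axis of board, either way round below 0.15 rad)) and (((distance between slat5 and place1a below 0.013 m or distance between slat5 and place1b below 0.013 m or distance between slat5 and place3a below 0.013 m or distance between slat5 and place3b below 0.013 m) and angle between the x axis of slat5 and the x axis of board, either way round below 0.15 rad) or ((distance between slat5 and place2a below 0.013 m or distance between slat5 and place2b below 0.013 m) and angle between the x axis of slat5 and the y axis of board, either way round below 0.15 rad)) and (((distance between slat6 and place1a below 0.013 m or distance between slat6 and place1b below 0.013 m or distance between slat6 and place3a below 0.013 m or distance between slat6 and place3b below 0.013 m) and angle between the x axis of slat6 and the x axis of board, either way round below 0.15 rad) or ((distance between slat6 and place2a below 0.013 m or distance between slat6 and place2b below 0.013 m) and angle between the x axis of slat6 and the y axis of board, either way round below 0.15 rad))), for 1.5 s.
At the end, for the whole second after the job is handed in: Every slat present lies at rest in a crib place on the board (centre within 13 mm of the place, turned by less than 0.15 rad), layers filled from below and crosswise by turns; the tape is home (under 4 mm out) ((((distance between slat1 and place1a below 0.013 m or distance between slat1 and place1b below 0.013 m or distance between slat1 and place3a below 0.013 m or distance between slat1 and place3b below 0.013 m) and angle between the x axis of slat1 and the x axis of board, either way round below 0.15 rad) or ((distance between slat1 and place2a below 0.013 m or distance between slat1 and place2b below 0.013 m) and angle between the x axis of slat1 and the y axis of board, either way round below 0.15 rad)) and (((distance between slat2 and place1a below 0.013 m or distance between slat2 and place1b below 0.013 m or distance between slat2 and place3a below 0.013 m or distance between slat2 and place3b below 0.013 m) and angle between the x axis of slat2 and the x axis of board, either way round below 0.15 rad) or ((distance between slat2 and place2a below 0.013 m or distance between slat2 and place2b below 0.013 m) and angle between the x axis of slat2 and the y axis of board, either way round below 0.15 rad)) and (((distance between slat3 and place1a below 0.013 m or distance between slat3 and place1b below 0.013 m or distance between slat3 and place3a below 0.013 m or distance between slat3 and place3b below 0.013 m) and angle between the x axis of slat3 and the x axis of board, either way round below 0.15 rad) or ((distance between slat3 and place2a below 0.013 m or distance between slat3 and place2b below 0.013 m) and angle between the x axis of slat3 and the y axis of board, either way round below 0.15 rad)) and (((distance between slat4 and place1a below 0.013 m or distance between slat4 and place1b below 0.013 m or distance between slat4 and place3a below 0.013 m or distance between slat4 and place3b below 0.013 m) and angle between the x axis of slat4 and the x axis of board, either way round below 0.15 rad) or ((distance between slat4 and place2a below 0.013 m or distance between slat4 and place2b below 0.013 m) and angle between the x axis of slat4 and the y axis of board, either way round below 0.15 rad)) and (((distance between slat5 and place1a below 0.013 m or distance between slat5 and place1b below 0.013 m or distance between slat5 and place3a below 0.013 m or distance between slat5 and place3b below 0.013 m) and angle between the x axis of slat5 and the x axis of board, either way round below 0.15 rad) or ((distance between slat5 and place2a below 0.013 m or distance between slat5 and place2b below 0.013 m) and angle between the x axis of slat5 and the y axis of board, either way round below 0.15 rad)) and (((distance between slat6 and place1a below 0.013 m or distance between slat6 and place1b below 0.013 m or distance between slat6 and place3a below 0.013 m or distance between slat6 and place3b below 0.013 m) and angle between the x axis of slat6 and the x axis of board, either way round below 0.15 rad) or ((distance between slat6 and place2a below 0.013 m or distance between slat6 and place2b below 0.013 m) and angle between the x axis of slat6 and the y axis of board, either way round below 0.15 rad)) and linear speed of each of slat1, slat2, slat3, slat4, slat5, slat6 below 0.02 m/s and value of joint tape below 0.004 m); the robot touches nothing.
It fails at once if the first clear cone is pushed more than 30 mm away or tipped (distance of cone1 from where it was at the start of the episode above 0.03 m or angle between cone1's own z axis and vertical above 0.5 rad).
It fails at once if the second clear cone is pushed more than 30 mm away or tipped (distance of cone2 from where it was at the start of the episode above 0.03 m or angle between cone2's own z axis and vertical above 0.5 rad).
It fails at once if the bin of caps is pushed more than 30 mm away or tipped (distance of bin from where it was at the start of the episode above 0.03 m or angle between bin's own z axis and vertical above 0.5 rad).
Of slat1, slat2, slat3, slat4, slat5, slat6 only 4 to 6 are there at a start; the rules pass over those that are not, and their reading is None.
At some moment in a run one of slat1, slat2, slat3, slat4, slat5, slat6 may be knocked a few centimetres aside while the robot is not near it.
Once in a run the grip may slacken for a moment while it holds something.
It also fails if it takes over 210 s, if anything falls off the work surface, if the arm or the gripper's body presses on something with over 40 N, if the wrist force passes 120 N, or if a joint passes its speed limit or range.

## Robot

A 6-joint arm with a two-finger parallel gripper is mounted at the origin on the work surface. World frame = base frame: x ahead of the robot, y to its left, z up, the work surface at z = 0. Lengths are in m, angles in rad, forces in N, time in s.
With the tool pointing down it reaches from about 0.375 to 0.9 m from the base axis. Payload 3.1 kg.
Tool frame: the origin (TCP) lies on the centre line of the jaws, within the pads' length; the fingertips stand 8 mm ahead of it and the grasp point (between the pads) lies 11 mm behind it; z points along the fingers, y is the line along which they close (so a half turn about z gives the same grasp; the last joint's range is limited). The gripper opens to 87 mm and grips with 3 to 60 N. Pads are 19 mm wide; open, the fingers measure 117 mm over their backs; the gripper's body (75 mm by 190 mm) begins 51 mm behind the grasp point.
Start: joints at [1.012, 0.527, 1.433, -0, 1.181, -0.178], TCP at [0.232, 0.58, 0.231] pointing down, gripper open.
Joint ranges: [-3.08, 3.08], [-0.75, 2.2], [0.22, 2.44], [-1.43, 4.57], [0, 2.65], [-2.85, 2.85]. Speed limits (rad/s): [2.79, 2.79, 3.14, 3.14, 3.14, 3.14].

## Interface

Orientations are given as a unit quaternion [x, y, z, w].
In Python, from rig import robot gives the robot as it stands. The module is installed in compiled form; this text tells all that it offers.
- The arm moves only by the tool send_rows, never from a script. Its argument "increments" is one flat list of numbers, 7 for each row, row after row: the turn, a rotation vector about the world's x, y, z in rad, then the shift along the world's x, y, z in cm, then the opening, from 0 (shut) to 1 (fully open). A call has 1 to 20 rows; each row shifts and turns the commanded pose from where the row before left it; what a row does not reach is not made up. A row lasts 1/12 s, in which the tool goes at most 41.7 mm and 7.16 degrees, less where a joint would pass 70% of its speed; a pose out of reach is approached as far as the arm can. A call is refused whole if a number of a shift passes 4.17 or a number of a turn 0.125, either way. A call with a gripper value outside its range is refused whole. The fingers move at their own pace and stop on an object; "newtons" is the grip in N (left out, the last holds). Time passes only in rows, so rows that do not move let the fingers close. It gives the time, the measured TCP pose, the force, the opening and the grip force at its end, in the units of the state.
- robot.get_obs(): the state, without advancing time (a new reading comes with each control period).
- robot.camera(name): name is "side" or "top"; returns a dict with "image" (420x560x3 uint8, red, green, blue), "range_z" (420x560 float32, m along the optical axis (not along the pixel's ray), 0 where there is no reading), "fx", "fy", "cx", "cy" (pixels), "R" (3x3) and "t" (3): a world point X has camera coordinates R X + t. Camera axes: x right, y down, z forward; pixel columns grow to the right and rows downward; lengths in m; the calibration is good to about 2 mm. A picture is of the moment at which its call begins.
- robot.hand_in(): hands the job in; it is judged then, once.
The state is a dict: "time": time; "q": joint angles; "joint_velocities": joint speeds; "joint_torque": joint torques, N m; "position": TCP position; "tool_rot": TCP orientation; "ft_force": force on the tool from outside, world axes, zero at the start; "moment": the same for the moment, N m; "grip_width": finger opening in m; "grip_force": force on a finger pad.
Only numpy, scipy, OpenCV 4.12 (cv2) and the standard library are available. Lean on these libraries where they do the work, as an engineer would, in place of code of your own. Each camera call takes 0.05 s, during which the arm holds its last target. There are 200 camera calls.

## Working session

There is one attempt and no reset: what is moved stays moved. The work goes in short steps, Python scripts to look and compute and a tool call to move; the robot and the scene stay as the last step left them, time stands still between calls to the robot, and variables do not carry over. Pictures are saved under pics/ and viewed, at most 14 in all, crops included, and the job is handed in when it is done.

Besides the shell and the picture viewer there is one more tool, called after "Call:" in YAML: its name, and indented under it one key for each argument. send_rows: Moves the arm, as the interface text tells. Its arguments: {"type":"object","properties":{"increments":{"type":"array"},"newtons":{"type":"number"}},"required":["increments"]}

```bash
mkdir -p pics; cat > h.py <<'E'
import numpy as np, cv2
from rig import robot
def snap(cam,name=None):
    c=robot.camera(cam)
    if name: cv2.imwrite(f'pics/{name}.png',c['image'][:,:,::-1])
    return c
def pts(c):
    z=c['range_z']; v,u=np.mgrid[:z.shape[0],:z.shape[1]]
    P=np.stack([(u-c['cx'])/c['fx']*z,(v-c['cy'])/c['fy']*z,z],-1)
    return (P-c['t'])@c['R']
def onplane(c,u,v,h):
    d=c['R'].T@np.array([(u-c['cx'])/c['fx'],(v-c['cy'])/c['fy'],1]); o=-c['R'].T@c['t']
    return o+d*(h-o[2])/d[2]
E
python3 - <<'E'
from h import *
np.set_printoptions(precision=4,suppress=True)
for n in('top','side'):
    c=snap(n,n+'0'); np.savez(n+'0.npz',**c); print(n,c['fx'],-c['R'].T@c['t'],c['R'])
    P=pts(c); print(np.nanmin(P[c['range_z']>0],0),np.nanmax(P[c['range_z']>0],0))
print(robot.get_obs())
E
```

```text
top 425.8755463269222 [0.3967 0.0504 1.3802] [[ 0.024  -0.9997 -0.0084]
 [-0.9931 -0.0229 -0.115 ]
 [ 0.1147  0.0111 -0.9933]]
[-0.4018 -1.4013 -0.7758] [1.8057 1.5902 0.7169]
side 418.12870642031504 [ 0.2726 -0.9291  0.7397] [[ 0.965  -0.2621  0.009 ]
 [-0.1399 -0.5435 -0.8277]
 [ 0.2219  0.7975 -0.5611]]
[-0.8528 -0.6829 -0.778 ] [2.4239 2.3638 0.601 ]
{'time': 0.1, 'q': array([ 1.0125,  0.5284,  1.4338,  0.    ,  1.1814, -0.1785]), 'joint_velocities': array([-0.0005, -0.0016, -0.0007,  0.001 ,  0.0001,  0.0009]), 'joint_torque': array([  0.0004, -44.098 , -17.715 ,   0.0635,   0.0533,  -0.0001]), 'position': array([0.2314, 0.5799, 0.2297]), 'tool_rot': array([ 0.1888,  0.982 , -0.0009, -0.0003]), 'ft_force': array([-0.23  , -0.0613,  0.1154]), 'moment': array([-0.0183, -0.0512, -0.0061]), 'grip_force': 0.0, 'grip_width': 0.08682335659194616}
```

View pics/top0.png

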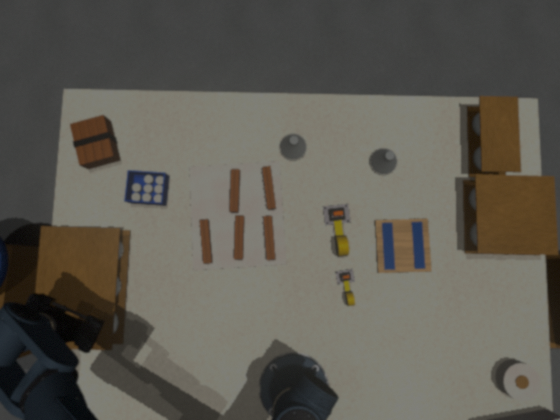

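View pics/side0.png

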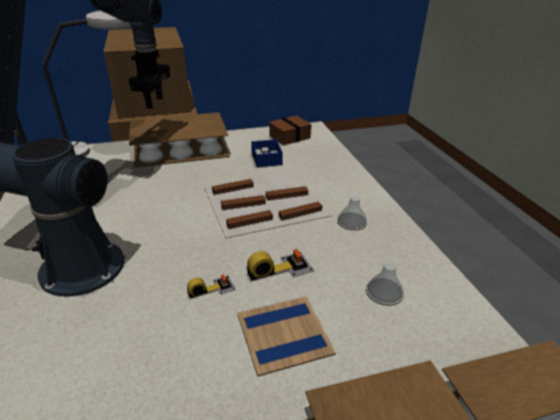

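Top view shows five slats on the sheet (about 205,241 / 239,237 / 268,238 / 235,191 / 268,188), the board at (403,246), the larger tape at (337,215) with a smaller decoy below it, cones at (292,147) and (383,160), and the bin at (147,188). I'll measure them.

```bash
cat >> h.py <<'E'
def slats(c,box=(185,155,295,275),zmin=0.012):
    """list of (x,y,z,angle of long axis,L,W) of brown blobs in box, from top camera"""
    x0,y0,x1,y1=box; hsv=cv2.cvtColor(c['image'],cv2.COLOR_RGB2HSV); P=pts(c)
    m=((hsv[...,1]>110)&((hsv[...,0]<15)|(hsv[...,0]>172))).astype(np.uint8)
    k=np.zeros_like(m); k[y0:y1,x0:x1]=1; m*=k
    n,l,st,ce=cv2.connectedComponentsWithStats(m); out=[]
    for i in range(1,n):
        if st[i,4]<150: continue
        v,u=np.where(l==i); z=np.median(P[v,u,2])
        Q=np.array([onplane(c,a,b,z) for a,b in zip(u,v)],np.float32)[:,:2]
        (cx,cy),(w,h),_=cv2.minAreaRect(Q); p=Q-Q.mean(0); w_,V=np.linalg.eigh(p.T@p); a=V[:,1]
        out.append((cx,cy,z,np.arctan2(a[1],a[0])%np.pi,max(w,h),min(w,h),st[i,4]))
    return np.array(out)
E
python3 - <<'E'
from h import *
np.set_printoptions(precision=4,suppress=True)
c=dict(np.load('top0.npz'))
print(slats(c))
P=pts(c); print('sheet',P[175:180,205:225,2].mean(),'bench',P[300:310,200:250,2].mean())
hsv=cv2.cvtColor(c['image'],cv2.COLOR_RGB2HSV)
b=((hsv[...,0]>100)&(hsv[...,0]<130)&(hsv[...,1]>130)).astype(np.uint8); b[:, :370]=0;b[:,440:]=0;b[:210]=0;b[290:]=0
n,l,st,ce=cv2.connectedComponentsWithStats(b)
for i in range(1,n):
    if st[i,4]<100: continue
    v,u=np.where(l==i); Q=np.array([onplane(c,a,d,.008) for a,d in zip(u,v)],np.float32)[:,:2]
    print('strip',cv2.minAreaRect(Q),Q.mean(0),P[v,u,2].mean())
s=dict(np.load('side0.npz'))
im=cv2.resize(c['image'][195:260,315:440],None,fx=4,fy=4,interpolation=cv2.INTER_CUBIC)
im2=cv2.resize(s['image'][240:300,220:320],None,fx=5,fy=5,interpolation=cv2.INTER_CUBIC)
W=np.zeros((260+300,500,3),np.uint8);W[:260,:500]=im;W[260:,:500]=im2
cv2.imwrite('pics/crop0.png',W[:,:,::-1])
E
```

```text
Traceback (most recent call last):
  File "h.py", line 24, in slats
    (cx,cy),(w,h),_=cv2.minAreaRect(Q); p=Q-Q.mean(0); w_,V=np.linalg.eigh(p.T@p); a=V[:,1]
                    ~~~~~~~~~~~~~~~^^^
cv2.error: OpenCV(4.12.0) /io/opencv/modules/imgproc/src/convhull.cpp:143: error: (-215:Assertion failed) total >= 0 && (depth == CV_32F || depth == CV_32S) in function 'convexHull'
```

```bash
sed -i 's/minAreaRect(Q)/minAreaRect(np.ascontiguousarray(Q))/' h.py
cat > m.py <<'E'
from h import *
np.set_printoptions(precision=4,suppress=True)
c=dict(np.load('top0.npz'))
print(slats(c))
P=pts(c); print('sheet',P[175:180,205:225,2].mean(),'bench',P[300:310,200:250,2].mean())
hsv=cv2.cvtColor(c['image'],cv2.COLOR_RGB2HSV)
b=((hsv[...,0]>100)&(hsv[...,0]<130)&(hsv[...,1]>130)).astype(np.uint8); b[:, :370]=0;b[:,440:]=0;b[:210]=0;b[290:]=0
n,l,st,ce=cv2.connectedComponentsWithStats(b)
for i in range(1,n):
    if st[i,4]<100: continue
    v,u=np.where(l==i); Q=np.array([onplane(c,a,d,.008) for a,d in zip(u,v)],np.float32)[:,:2].copy()
    print('strip',cv2.minAreaRect(Q),Q.mean(0),P[v,u,2].mean())
s=dict(np.load('side0.npz'))
im=cv2.resize(c['image'][195:260,315:440],None,fx=4,fy=4,interpolation=cv2.INTER_CUBIC)
im2=cv2.resize(s['image'][240:300,220:320],None,fx=5,fy=5,interpolation=cv2.INTER_CUBIC)
W=np.zeros((260+300,500,3),np.uint8);W[:260,:500]=im;W[260:,:500]=im2
cv2.imwrite('pics/crop0.png',W[:,:,::-1])
E
python3 m.py
```

```text
[[  0.6247   0.0964   0.0264   0.1555   0.1343   0.0225 287.    ]
 [  0.6125   0.2064   0.0259   3.1406   0.1339   0.0236 304.    ]
 [  0.4631   0.187    0.0266   0.0036   0.1335   0.0223 303.    ]
 [  0.4637   0.0909   0.0263   0.1072   0.1318   0.0226 299.    ]
 [  0.4479   0.2924   0.0261   0.121    0.1338   0.0234 307.    ]]
sheet 0.0046459709031931385 bench 0.0015424666820099528
strip ((0.4534412622451782, -0.3870013356208801), (0.13768595457077026, 0.02315131016075611), 3.2461540699005127) [ 0.4531 -0.3871] 0.013012605786108444
strip ((0.446506530046463, -0.29104021191596985), (0.13484495878219604, 0.022108115255832672), 3.318124771118164) [ 0.4459 -0.2914] 0.02315810549703897
```

View pics/crop0.png

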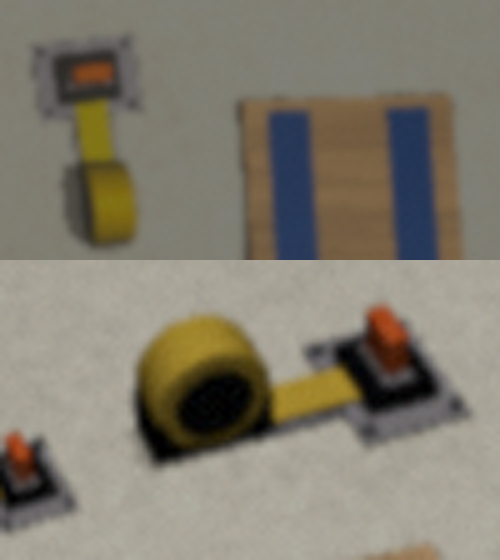

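Crop shows the larger tape's orange tab at about (338,213) in the top picture, case toward the robot; slat tops measure 25 mm above bench, as they should. Now tape and cones, and the first approach.

```bash
python3 - <<'E'
from h import *
np.set_printoptions(precision=4,suppress=True)
c=dict(np.load('top0.npz'));s=dict(np.load('side0.npz'))
for d,box,h in((c,(325,200,352,230),.042),(s,(285,240,312,275),.042)):
    hsv=cv2.cvtColor(d['image'],cv2.COLOR_RGB2HSV);x0,y0,x1,y1=box
    m=(hsv[...,0]<14)&(hsv[...,1]>150)&(hsv[...,2]>110);k=np.zeros_like(m);k[y0:y1,x0:x1]=1;v,u=np.where(m&k)
    P=pts(d)[v,u]; print('tab',len(u),u.mean(),v.mean(),onplane(d,u.mean(),v.mean(),h),'top row',v.min(),u[v==v.min()].mean(),onplane(d,u[v==v.min()].mean(),v.min(),h),np.median(P,0))
# base plate corners, case, cones, bin
print('plate corners',*[onplane(c,315+a/4,195+b/4,.003)[:2] for a,b in((37,48),(130,40),(142,108),(48,114))])
print('case top',onplane(c,342,243,.06)[:2])
for n,u,v,h in(('cone1',292,147,.03),('cone2',383,160,.03),('bin',147,188,.055)):print(n,onplane(c,u,v,h)[:2])
for n,u,v in(('cone1b',352,226),('cone2b',386,298)):print(n,onplane(s,u,v-4,0)[:2])
E
```

```text
tab 23 337.9130434782609 212.91304347826087 [ 0.5453 -0.126   0.042 ] top row 211 340.0 [ 0.5516 -0.1325  0.042 ] [ 0.545  -0.1261  0.0432]
tab 29 297.0 252.93103448275863 [ 0.5445 -0.1353  0.042 ] top row 250 295.5 [ 0.5442 -0.1229  0.042 ] [ 0.5448 -0.1346  0.041 ]
plate corners [ 0.568  -0.0866] [ 0.5763 -0.1621] [ 0.521  -0.1721] [ 0.5143 -0.0961]
case top [ 0.4501 -0.137 ]
cone1 [0.7584 0.0229]
cone2 [ 0.7219 -0.2716]
bin [0.6091 0.4786]
cone1b [0.7667 0.0102]
cone2b [ 0.7254 -0.2918]
```

Call:
send_rows:
  increments: [0,0,0.1,3.5,-4,0,0.75,0,0,0.1,3.5,-4,0,0.75,0,0,0.1,3.5,-4,-1,0.75,0,0,0.1,3.5,-4,-1,0.75,0,0,0.1,3.5,-4,-1,0.75,0,0,0,3.5,-4,-1,0.75,0,0,0,0.8,-4,-1,0.75,0,0,0,0,-0.7,-1,0.75]
  newtons: 25

```text
time: 0.77
position: [0.404, 0.3427, 0.179]
tool_rot: [-0.058, 0.998, -0.002, -0.001]
ft_force: [-1.3, -0.6, 0.8]
grip_width: 0.066
grip_force: 0.0
```

Call:
send_rows:
  increments: [0,0,0,0,0,0,0.75,0,0,0,0,0,0,0.75,0,0,0,0,0,0,0.75]

```text
time: 1.02
position: [0.4025, 0.3489, 0.1802]
tool_rot: [-0.06, 0.998, 0.0, 0.0]
ft_force: [0.2, 0.9, -0.0]
grip_width: 0.0652
grip_force: 0.0
```

Call:
send_rows:
  increments: [0,0,0,2.3,-2.9,0,0.75,0,0,0,2.3,-2.8,0,0.75,0,0,0,0,0,-3.5,0.75,0,0,0,0,0,-3.5,0.75,0,0,0,0,0,-3.5,0.75,0,0,0,0,0,-3,0.75,0,0,0,0,0,-2,0.75,0,0,0,0,0,-1.1,0.75,0,0,0,0,0,0,0.75,0,0,0,0,0,0,0.75,0,0,0,0,0,0,0,0,0,0,0,0,0,0,0,0,0,0,0,0,0,0,0,0,0,0,0,0,0,0,0,0,0,0,0,0,0,0,0,0,0,0]
  newtons: 25

```text
time: 2.35
position: [0.4485, 0.2908, 0.0141]
tool_rot: [-0.06, 0.998, 0.0, 0.0]
ft_force: [-0.4, 0.0, 0.6]
grip_width: 0.0332
grip_force: 0.0
```

Call:
send_rows:
  increments: [0,0,0,0,0,0,0,0,0,0,0,0,0,0,0,0,0,0,0,0,0,0,0,0,0,0,0,0,0,0,0,0,0,2,0,0,0,0,0,0,3.3,0,0,0,0,0,0,3.3,0,0,0,0,0,0,3.4,0,0,0,0,0,-2,0,0,0,0,0,0,-3.5,0,0,0,0,0,0,-3.5,0,0,0,0,0,0,-3.5,0,0,0,0,0,0,-3.5,0,0,0,0,0,0,-3.5,0,0,0,0,0,0,-3.5,0,0,0,0,0,0,-3.5,0,0,0,0,0,0,-3.5,0,0,0,0,0,0,-3.5,0,0]

```text
time: 3.85
position: [0.4478, -0.0458, 0.1337]
tool_rot: [-0.06, 0.998, 0.0, -0.0]
ft_force: [1.4, 0.3, 0.1]
grip_width: 0.0279
grip_force: 25.0
```

Call:
send_rows:
  increments: [0,0,-0.03,0.2,-3.5,0,0,0,0,-0.03,0.3,-3.5,0,0,0,0,0,0,-3.5,0,0,0,0,0,0,-3.5,0,0,0,0,0,0,-3.5,0,0,0,0,0,0,-3.5,0,0,0,0,0,0,-3.5,0,0,0,0,0,0,-3.5,0,0,0,0,0,0,-3.5,0,0,0,0,0,0,-2,0,0,0,0,0,0,-0.7,0,0,0,0,0,0,0,-3,0,0,0,0,0,0,-3,0,0,0,0,0,0,-2.5,0,0,0,0,0,0,-1.5,0,0,0,0,0,0,0,0,0,0,0,0,0,0,0]

```text
time: 5.27
position: [0.4527, -0.3844, 0.0329]
tool_rot: [-0.03, 1.0, 0.002, -0.001]
ft_force: [-0.3, -0.2, -0.7]
grip_width: 0.0276
grip_force: 25.0
```

```bash
python3 - <<'E'
from h import *
np.set_printoptions(precision=4,suppress=True)
c=snap('top'); s=snap('side')
a=cv2.resize(c['image'][150:290,180:445],None,fx=3,fy=3,interpolation=cv2.INTER_CUBIC)[:, :795]
b=cv2.resize(s['image'][240:360,200:360],None,fx=1.4,fy=1.4)
cv2.imwrite('pics/a1.png',a[:,:,::-1]); print(slats(c)); o=robot.get_obs(); print(o['position'],o['grip_width'])
E
```

```text
[[  0.6245   0.0965   0.0261   0.1549   0.1339   0.0223 284.    ]
 [  0.6125   0.2062   0.0261   3.1385   0.1337   0.023  294.    ]
 [  0.4631   0.187    0.0266   0.0035   0.1335   0.0223 303.    ]
 [  0.4907   0.093    0.0266   0.0969   0.0781   0.0242 162.    ]]
[ 0.4539 -0.3861  0.0348] 0.02782348038920327
```

View pics/a1.png

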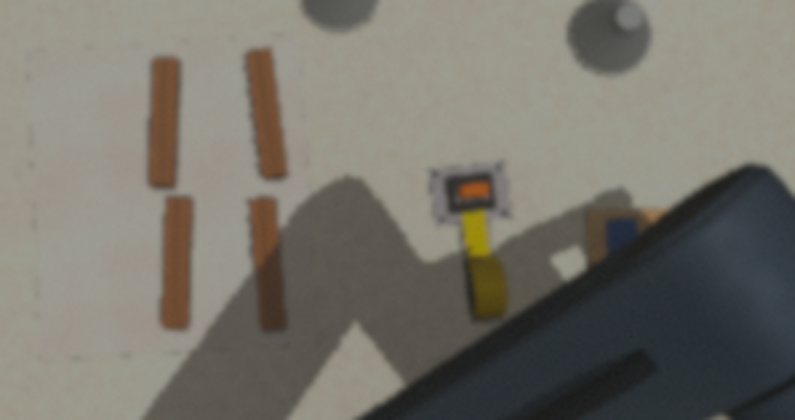

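The view shows the four other slats undisturbed; the board is hidden by the arm. Lower and release.

Call:
send_rows:
  increments: [0,0,0,-0.1,-0.1,-1,0,0,0,0,0,0,-0.5,0,0,0,0,0,0,0,0,0,0,0,0,0,0,0,0,0,0,0,0,0,0.7,0,0,0,0,0,0,0.7,0,0,0,0,0,0,0.7,0,0,0,0,0,2,0.7,0,0,0,0,0,3.5,0.7,0,0,0,0,0,3.5,0.7,0,0,0.03,0,2,3,0.75,0,0,0.02,0,3.5,0,0.75,0,0,0,0,3.5,0,0.75,0,0,0,0,3.5,0,0.75,0,0,0,0,3.5,0,0.75,0,0,0,0,3.5,0,0.75,0,0,0,0.2,3.5,0,0.75,0,0,0,0.2,3.5,0,0.75,0,0,0,0.2,3.5,0,0.75,0,0,0,0.5,3.5,0,0.75]

```text
time: 7.03
position: [0.4626, -0.0505, 0.139]
tool_rot: [-0.055, 0.998, 0.0, -0.0]
ft_force: [1.2, -0.4, -0.8]
grip_width: 0.0653
grip_force: 0.0
```

```bash
python3 - <<'E'
from h import *
np.set_printoptions(precision=4,suppress=True)
c=snap('top'); print(slats(c)); print(slats(c,(365,205,445,290)))
o=robot.get_obs(); print(o['position'],o['grip_width'],o['tool_rot'])
s=snap('side'); cv2.imwrite('pics/b1.png',cv2.resize(s['image'][170:380,180:420],None,fx=2.5,fy=2.5,interpolation=cv2.INTER_CUBIC)[:,:,::-1])
E
```

```text
[[  0.6242   0.0962   0.0261   0.1554   0.1348   0.0228 291.    ]
 [  0.6124   0.2061   0.0265   3.1413   0.1337   0.023  296.    ]
 [  0.4647   0.187    0.0264   0.0103   0.1304   0.0223 291.    ]
 [  0.4615   0.0908   0.0265   0.0981   0.1276   0.0217 218.    ]]
[[  0.4525  -0.3829   0.0302   0.064    0.1356   0.0291 393.    ]]
[ 0.462  -0.0448  0.139 ] 0.06527533191935392 [-0.0564  0.9984  0.002  -0.0008]
```

View pics/b1.png

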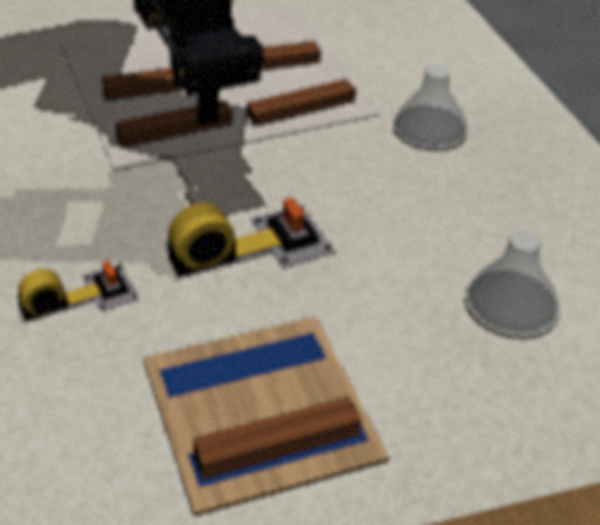

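The side picture shows slat one centred on the far strip. Next slat at (0.464, 0.091).

Call:
send_rows:
  increments: [0,0,0,0.2,3.4,0,0.75,0,0,0,0,3.4,0,0.75,0,0,0,0,3.4,0,0.75,0,0,0,0,2.2,0,0.75,0,0,0,0,1.2,-2,0.75,0,0,0,0,0,-3.5,0.75,0,0,0,0,0,-3,0.75,0,0,0,0,0,-2,0.75,0,0,0,0,0,-1,0.75,0,0,0,0,0,0,0.75]

```text
time: 7.97
position: [0.4645, 0.0832, 0.0221]
tool_rot: [-0.055, 0.999, 0.0, -0.002]
ft_force: [-0.7, -0.4, 0.7]
grip_width: 0.0652
grip_force: 0.0
```

```bash
python3 - <<'E'
from h import *
o=robot.get_obs(); print(o['position'],o['grip_width'],o['tool_rot'])
E
```

```text
[0.46453221 0.0831993  0.02207061] 0.06523800456297928 [-5.47206397e-02  9.98500021e-01  1.50637457e-04 -1.82658880e-03]
```

Call:
send_rows:
  increments: [0,0,0,0,0.7,-0.5,0.75,0,0,0,0,0,-0.4,0.75,0,0,0,0,0,0,0,0,0,0,0,0,0,0,0,0,0,0,0,0,0,0,0,0,0,0,0,0,0,0,0,0,0,0,0,0,0,0,0,0,0,0,0,0,0,0,0,0,0]

```text
time: 8.72
position: [0.4656, 0.0907, 0.0151]
tool_rot: [-0.055, 0.998, -0.0, 0.0]
ft_force: [0.5, -0.8, 1.6]
grip_width: 0.0281
grip_force: 25.0
```

Call:
send_rows:
  increments: [0,0,0,0,0,2,0,0,0,0,0,0,3.3,0,0,0,0,0,0,3.3,0,0,0,0,0,-2,3.4,0,0,0,-0.02,-0.2,-3.4,0,0,0,0,-0.03,-0.2,-3.4,0,0,0,0,0,-0.2,-3.4,0,0,0,0,0,-0.2,-3.4,0,0,0,0,0,-0.2,-3.4,0,0,0,0,0,-0.2,-3.4,0,0,0,0,0,-0.2,-3.4,0,0,0,0,0,-0.2,-3.4,0,0,0,0,0,-0.1,-3.4,0,0,0,0,0,0,-3.4,0,0,0,0,0,0,-2.2,0,0,0,0,0,0,0,-3,0,0,0,0,0,0,-3,0,0,0,0,0,0,-2.5,0,0,0,0,0,0,-1.5,0,0,0,0,0,0,0,0]

```text
time: 10.38
position: [0.4462, -0.2894, 0.0316]
tool_rot: [-0.03, 1.0, 0.003, -0.003]
ft_force: [-0.5, 0.1, -1.4]
grip_width: 0.0279
grip_force: 25.0
```

Call:
send_rows:
  increments: [0,0,0,0,0,0,0,0,0,0,0,0,0,0,0,0,0,0,0,0,0]

```text
time: 10.63
position: [0.4491, -0.2918, 0.0361]
tool_rot: [-0.03, 1.0, -0.001, 0.001]
ft_force: [-0.2, 0.5, -1.3]
grip_width: 0.0279
grip_force: 25.0
```

Call:
send_rows:
  increments: [0,0,0,0,0,-1,0,0,0,0,0,0,-0.5,0,0,0,0,0,0,0,0,0,0,0,0,0,0,0,0,0,0,0,0,0,0.7,0,0,0,0,0,0,0.7,0,0,0,0,0,0,0.7,0,0,0,0,0,2,0.7,0,0,0,0,0,3.5,0.7,0,0,0,0,0,3.5,0.7,0,0,-0.03,0,2,3,0.75,0,0,-0.03,0.2,3.4,0,0.75,0,0,0,0.2,3.4,0,0.75,0,0,0,0.2,3.4,0,0.75,0,0,0,0.2,3.4,0,0.75,0,0,0,0.2,3.4,0,0.75,0,0,0,0.2,3.4,0,0.75,0,0,0,0.2,3.4,0,0.75,0,0,0,0,3.4,0,0.75,0,0,0,0,3.4,0,0.75]

```text
time: 12.3
position: [0.4621, 0.0364, 0.1399]
tool_rot: [-0.0, 1.0, -0.0, 0.0]
ft_force: [0.2, -0.5, -0.0]
grip_width: 0.0651
grip_force: 0.0
```

```bash
python3 - <<'E'
from h import *
np.set_printoptions(precision=4,suppress=True)
c=snap('top'); print(slats(c)); print(slats(c,(365,205,445,290)))
o=robot.get_obs(); print(o['position'],o['grip_width'],o['tool_rot'])
cv2.imwrite('pics/c1.png',cv2.resize(c['image'][150:290,180:445],None,fx=3,fy=3,interpolation=cv2.INTER_CUBIC)[:,:,::-1])
E
```

```text
[[  0.6253   0.0965   0.0258   0.1582   0.1324   0.0229 284.    ]
 [  0.6124   0.2064   0.026    3.1328   0.1339   0.0239 299.    ]
 [  0.4486   0.188    0.0263   3.1292   0.0983   0.019  151.    ]]
[[  0.4524  -0.3829   0.0302   0.0645   0.1357   0.0301 398.    ]
 [  0.447   -0.2877   0.0304   0.0603   0.1355   0.0294 391.    ]]
[0.4605 0.0416 0.1399] 0.06492127552855811 [-0.0014  1.      0.0017 -0.0008]
```

View pics/c1.png

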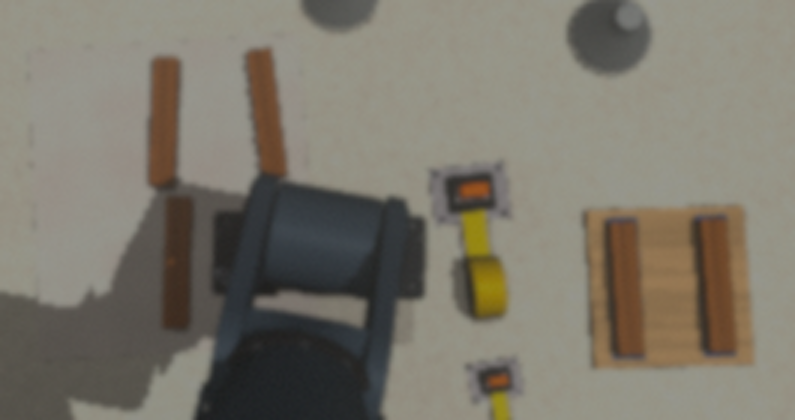

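Both layer‑1 slats lie on the strips; the third slat is unmoved, only shaded.

Call:
send_rows:
  increments: [0,0,0,0,3.4,0,0.75,0,0,0,0,3.4,0,0.75,0,0,0,0,3.4,0,0.75,0,0,0,0,3.4,0,0.75,0,0,0,0,1.7,-2,0.75,0,0,0,0,0,-3.5,0.75,0,0,0,0,0,-3,0.75,0,0,0,0,0,-2,0.75,0,0,0,0,0,-1.1,0.75,0,0,0,0,0,0,0.75,0,0,0,0,0,0,0.75,0,0,0,0,0,0,0.75]

```text
time: 13.35
position: [0.4632, 0.1877, 0.0248]
tool_rot: [0.0, 1.0, 0.0, 0.001]
ft_force: [0.0, -0.6, 0.4]
grip_width: 0.0652
grip_force: 0.0
```

Call:
send_rows:
  increments: [0,0,0,0,0,-0.6,0.75,0,0,0,0,0,-0.4,0.75,0,0,0,0,0,0,0,0,0,0,0,0,0,0,0,0,0,0,0,0,0,0,0,0,0,0,0,0,0,0,0,0,0,0,0,0,0,0,0,0,0,0,0,0,0,0,0,0,0,0,0,0,0,0,2,0,0,0,0,0,0,3.3,0,0,0,0,0,0,3.3,0,0,0,0,0,0,3.4,0]

```text
time: 14.43
position: [0.4615, 0.1876, 0.1346]
tool_rot: [-0.0, 1.0, -0.0, -0.001]
ft_force: [0.9, 0.0, -0.4]
grip_width: 0.0276
grip_force: 25.0
```

Call:
send_rows:
  increments: [0,0,0,0,0,0,0,0,0,0,0,0,0,0]

```text
time: 14.6
position: [0.4636, 0.1881, 0.1356]
tool_rot: [-0.0, 1.0, 0.0, 0.002]
ft_force: [0.1, 0.0, -0.6]
grip_width: 0.0274
grip_force: 25.0
```

Call:
send_rows:
  increments: [0,0,0,0,-2,0,0,0,0,-0.11,0.2,-3.4,0,0,0,0,-0.117,0.2,-3.4,0,0,0,0,-0.117,0.2,-3.4,0,0,0,0,-0.117,0.2,-3.4,0,0,0,0,-0.117,0.2,-3.4,0,0,0,0,-0.117,0.2,-3.4,0,0,0,0,-0.117,0.2,-3.4,0,0,0,0,-0.117,0.2,-3.4,0,0,0,0,-0.117,0.2,-3.4,0,0,0,0,-0.117,0.3,-3.4,0,0,0,0,-0.117,0.3,-3.4,0,0,0,0,-0.117,0.4,-3.4,0,0,0,0,-0.114,0.4,-3.4,0,0,0,0,0,0.4,-3.4,0,0,0,0,0,0,-2.8,0,0,0,0,0,0,0,-3,0,0,0,0,0,0,-2.5,0,0,0,0,0,0,0,0,0,0,0,0,0,0,0]

```text
time: 16.27
position: [0.4963, -0.3344, 0.0759]
tool_rot: [0.686, 0.728, 0.0, -0.004]
ft_force: [0.3, -0.2, -0.4]
grip_width: 0.0276
grip_force: 25.0
```

Call:
send_rows:
  increments: [0,0,0,0,0,0,0]

```text
time: 16.35
position: [0.4982, -0.3357, 0.0784]
tool_rot: [0.685, 0.728, 0.0, -0.001]
ft_force: [-0.3, -0.3, -0.1]
grip_width: 0.028
grip_force: 25.0
```

Call:
send_rows:
  increments: [0,0,0,0,0,-1.5,0,0,0,0,0,0,-1.5,0,0,0,0,0,0,-0.5,0,0,0,0,0,0,0,0,0,0,0,0,0,0,0]

```text
time: 16.77
position: [0.4989, -0.3363, 0.0448]
tool_rot: [0.685, 0.728, -0.0, 0.001]
ft_force: [0.6, -0.0, -0.5]
grip_width: 0.0278
grip_force: 25.0
```

Call:
send_rows:
  increments: [0,0,0,0,0,-0.3,0,0,0,0,0,0,0,0,0,0,0,0,0,0,0,0,0,0,0,0,0,0.7,0,0,0,0,0,0,0.7,0,0,0,0,0,0,0.7,0,0,0,0,0,2,0.7,0,0,0,0,0,3.5,0.7,0,0,0,0,0,3,0.7,0,0,0.117,0.4,2,1,0.75,0,0,0.117,0.8,3.4,0,0.75,0,0,0.117,0.8,3.4,0,0.75,0,0,0.117,0.8,3.4,0,0.75,0,0,0.117,0.8,3.4,0,0.75,0,0,0.117,0.8,3.4,0,0.75,0,0,0.117,0.8,3.4,0,0.75,0,0,0.117,0.8,3.4,0,0.75,0,0,0.117,0.8,3.4,0,0.75,0,0,0.117,0.8,3.4,0,0.75,0,0,0.117,0.8,3.4,0,0.75]

```text
time: 18.43
position: [0.5825, 0.0255, 0.136]
tool_rot: [0.109, 0.994, -0.0, 0.0]
ft_force: [0.9, 0.0, -0.3]
grip_width: 0.0651
grip_force: 0.0
```

```bash
python3 - <<'E'
from h import *
np.set_printoptions(precision=4,suppress=True)
c=snap('top'); print(slats(c)); print(slats(c,(365,205,445,290)))
o=robot.get_obs(); print(o['position'],o['grip_width'],o['tool_rot'])
cv2.imwrite('pics/d1.png',cv2.resize(c['image'][150:290,180:445],None,fx=3,fy=3,interpolation=cv2.INTER_CUBIC)[:,:,::-1])
E
```

```text
[]
[[   0.4489   -0.3417    0.0333    1.851     0.1398    0.1329 1018.    ]]
[0.5836 0.0316 0.1362] 0.06536416285186576 [0.1051 0.9945 0.0021 0.0009]
```

View pics/d1.png

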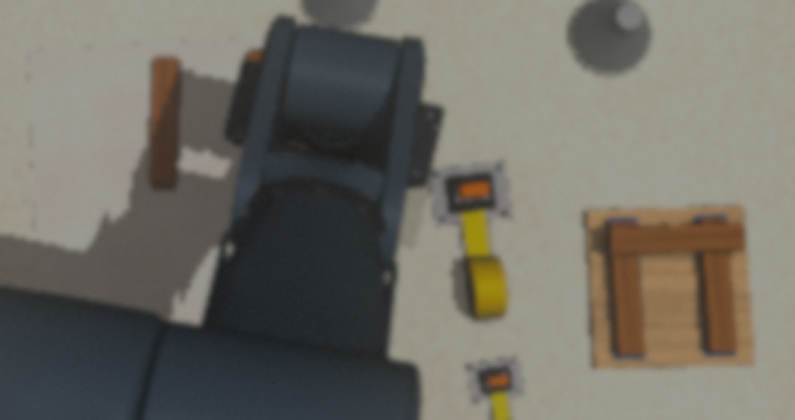

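The crop shows the first crosswise slat lying over both lower slats on the far side of the board; the next slat at (165,122) in the crop is unmoved.

Call:
send_rows:
  increments: [0,0,0.11,0.6,3.4,0,0.75,0,0,0.11,0.6,3.4,0,0.75,0,0,0,0.6,3.4,0,0.75,0,0,0,0.6,3.4,0,0.75,0,0,0,0.6,3.4,0,0.75,0,0,0,0,1.3,-2,0.75,0,0,0,0,0,-3.5,0.75,0,0,0,0,0,-3,0.75,0,0,0,0,0,-2,0.75,0,0,0,0,0,-0.6,0.75,0,0,0,0,0,0,0.75,0,0,0,0,0,0,0.75]

```text
time: 19.48
position: [0.613, 0.2066, 0.0254]
tool_rot: [0.002, 1.0, 0.0, 0.0]
ft_force: [-0.6, 0.1, 0.7]
grip_width: 0.0652
grip_force: 0.0
```

```bash
python3 - <<'E'
from h import *
c=snap('top'); print([onplane(c,u,v,.052)[:2] for u,v in((405.7,229),)])
hsv=cv2.cvtColor(c['image'],cv2.COLOR_RGB2HSV); P=pts(c)
m=(P[...,2]>.046)&(P[...,2]<.062); m[:,:370]=0;m[:,440:]=0;m[:205]=0;m[285:]=0
v,u=np.where(m); Q=P[m][:,:2].astype(np.float32).copy(); print(len(Q),cv2.minAreaRect(Q))
E
```

```text
[array([ 0.49869178, -0.33594599])]
405 ((0.498502254486084, -0.33423903584480286), (0.02834451012313366, 0.1439148634672165), 3.3945767879486084)
```

Placed within ~1 mm. Grasp the fourth slat.

Call:
send_rows:
  increments: [0,0,0,0,0,-0.7,0.75,0,0,0,0,0,-0.4,0.75,0,0,0,0,0,0,0,0,0,0,0,0,0,0,0,0,0,0,0,0,0,0,0,0,0,0,0,0,0,0,0,0,0,0,0,0,0,0,0,0,0,0,0,0,0,0,0,0,0,0,0,0,0,0,2,0,0,0,0,0,0,3.3,0,0,0,0,0,0,3.3,0,0,0,0,0,0,3.4,0,0,0,0,0,0,0,0,0,0,0,0,0,0,0]

```text
time: 20.78
position: [0.614, 0.2071, 0.1365]
tool_rot: [0.002, 1.0, 0.0, 0.003]
ft_force: [-0.0, 0.4, -1.6]
grip_width: 0.028
grip_force: 25.0
```

Call:
send_rows:
  increments: [0,0,0,-0.8,-2,0,0,0,0,-0.116,-1.4,-3.4,0,0,0,0,-0.116,-1.4,-3.4,0,0,0,0,-0.116,-1.4,-3.4,0,0,0,0,-0.116,-1.4,-3.4,0,0,0,0,-0.116,-1.4,-3.4,0,0,0,0,-0.116,-1.4,-3.4,0,0,0,0,-0.116,-1.4,-3.4,0,0,0,0,-0.116,-1.4,-3.4,0,0,0,0,-0.116,-1.4,-3.4,0,0,0,0,-0.116,-1.4,-3.4,0,0,0,0,-0.116,-1.4,-3.4,0,0,0,0,-0.116,-1.4,-3.4,0,0,0,0,-0.116,-1.4,-3.4,0,0,0,0,0,-1.2,-3.4,0,0,0,0,0,-1,-3.4,0,0,0,0,0,0,-1.9,0,0,0,0,0,0,0,-3,0,0,0,0,0,0,-2.5,0,0,0,0,0,0,0,0]

```text
time: 22.45
position: [0.3971, -0.3393, 0.0738]
tool_rot: [0.687, 0.727, 0.001, -0.006]
ft_force: [-0.3, 1.1, -0.2]
grip_width: 0.0281
grip_force: 25.0
```

Call:
send_rows:
  increments: [0,0,0,0,0,0,0,0,0,0,0,0,0,0,0,0,0,0,0,0,0]

```text
time: 22.7
position: [0.4009, -0.3423, 0.0797]
tool_rot: [0.686, 0.728, -0.0, 0.001]
ft_force: [0.1, 0.2, -0.6]
grip_width: 0.0275
grip_force: 25.0
```

Call:
send_rows:
  increments: [0,0,0,0.1,0,-1.5,0,0,0,0,0,0,-1.5,0,0,0,0,0,0,-0.7,0,0,0,0,0,0,0,0,0,0,0,0,0,-0.1,0,0,0,0,0,0,0,0.7,0,0,0,0,0,0,0.7,0,0,0,0,0,0,0.7,0,0,0,0,0,2,0.7,0,0,0,0,0,3.5,0.7,0,0,0.118,0.8,1.5,3,0.7,0,0,0.119,1.6,3.2,1,0.75,0,0,0.119,1.6,3.2,0,0.75,0,0,0.119,1.6,3.2,0,0.75,0,0,0.119,1.6,3.2,0,0.75,0,0,0.119,1.6,3.2,0,0.75,0,0,0.119,1.6,3.2,0,0.75,0,0,0.119,1.6,3.2,0,0.75,0,0,0.119,1.6,3.2,0,0.75,0,0,0.119,1.6,3.2,0,0.75]

```text
time: 24.37
position: [0.5539, -0.0375, 0.1364]
tool_rot: [0.158, 0.987, -0.0, 0.0]
ft_force: [0.1, -1.0, -0.3]
grip_width: 0.0657
grip_force: 0.0
```

```bash
cat >> h.py <<'E'
def layer(c,h,tol=.007):
    P=pts(c); m=(abs(P[...,2]-h-.0015)<tol); m[:,:370]=0;m[:,440:]=0;m[:205]=0;m[285:]=0
    n,l,st,_=cv2.connectedComponentsWithStats(m.astype(np.uint8))
    for i in range(1,n):
        if st[i,4]>120: print('layer',h,st[i,4],cv2.minAreaRect(P[l==i][:,:2].astype(np.float32).copy()))
E
python3 - <<'E'
from h import *
np.set_printoptions(precision=4,suppress=True)
c=snap('top'); print(slats(c)); layer(c,.052)
o=robot.get_obs(); print(o['position'],o['grip_width'],o['tool_rot'])
cv2.imwrite('pics/e1.png',cv2.resize(c['image'][150:290,180:445],None,fx=3,fy=3,interpolation=cv2.INTER_CUBIC)[:,:,::-1])
E
```

```text
[]
layer 0.052 400 ((0.49867066740989685, -0.3357982635498047), (0.028132833540439606, 0.14195814728736877), 3.281571865081787)
layer 0.052 406 ((0.40139254927635193, -0.3421928584575653), (0.027702603489160538, 0.14184510707855225), 1.4316679239273071)
[ 0.5568 -0.0322  0.1367] 0.06516156317004426 [0.1542 0.988  0.0018 0.0022]
```

View pics/e1.png

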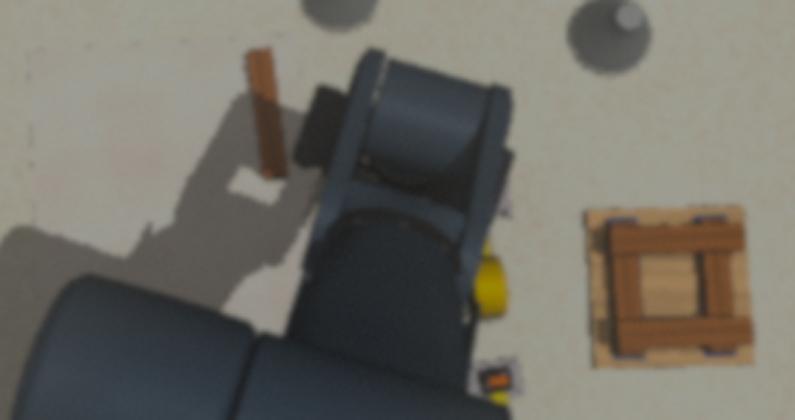

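Layer 2 sits within 1–2 mm and the last slat is where it was. Fetch it.

Call:
send_rows:
  increments: [0,0,0.119,1.7,3.4,0,0.75,0,0,0.119,1.7,3.4,0,0.75,0,0,0.119,1.7,3.4,0,0.75,0,0,0.119,1.7,3,0,0.75,0,0,0,0.3,0.4,-2,0.75,0,0,0,0,0,-3.5,0.75,0,0,0,0,0,-3,0.75,0,0,0,0,0,-2,0.75,0,0,0,0,0,-0.6,0.75,0,0,0,0,0,0,0.75,0,0,0,0,0,0,0.75,0,0,0,0,0,0,0.75]

```text
time: 25.42
position: [0.6258, 0.0965, 0.0266]
tool_rot: [-0.076, 0.997, -0.0, 0.002]
ft_force: [-0.2, -0.8, 0.2]
grip_width: 0.0656
grip_force: 0.0
```

```bash
python3 - <<'E'
from h import *
s=snap('side'); cv2.imwrite('pics/f1.png',cv2.resize(s['image'][170:380,180:420],None,fx=2.5,fy=2.5,interpolation=cv2.INTER_CUBIC)[:,:,::-1])
E
```

```text
(no output)
```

View pics/f1.png

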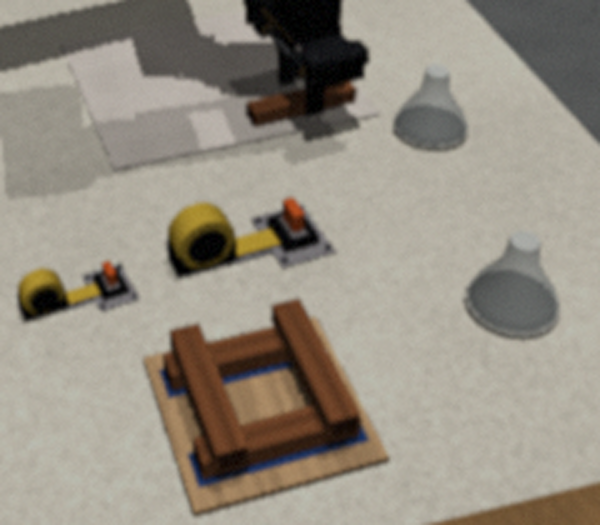

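The picture shows the two-layer crib square on the strips, and the fingers straddling the last slat.

Call:
send_rows:
  increments: [0,0,0,0,0,-0.7,0.75,0,0,0,0,0,-0.5,0.75,0,0,0,0,0,0,0,0,0,0,0,0,0,0,0,0,0,0,0,0,0,0,0,0,0,0,0,0,0,0,0,0,0,0,0,0,0,0,0,0,0,0,0,0,0,0,0,0,0,0,0,0,0,0,2,0,0,0,0,0,0,3.3,0,0,0,0,0,0,3.3,0,0,0,0,0,0,3.4,0,0,0,0,0,0,0,0,0,0,0,0,0,0,0]

```text
time: 26.72
position: [0.626, 0.0968, 0.1354]
tool_rot: [-0.077, 0.997, -0.0, 0.003]
ft_force: [-0.2, 0.1, -1.0]
grip_width: 0.0276
grip_force: 25.0
```

Call:
send_rows:
  increments: [0,0,-0.04,-1,-2,0,0,0,0,-0.054,-1.5,-3.3,0,0,0,0,0,-1.5,-3.3,0,0,0,0,0,-1.5,-3.3,0,0,0,0,0,-1.5,-3.3,0,0,0,0,0,-1.5,-3.3,0,0,0,0,0,-1.5,-3.3,0,0,0,0,0,-1.5,-3.3,0,0,0,0,0,-1.5,-3.3,0,0,0,0,0,-1.5,-3.3,0,0,0,0,0,-1.5,-3.3,0,0,0,0,0,-1.5,-3.3,0,0,0,0,0,-0.3,-0.5,0,0,0,0,0,0,0,-3,0,0,0,0,0,0,-2,0,0,0,0,0,0,-0.7,0,0,0,0,0,0,0,0,0,0,0,0,0,0,0,0,0,0,0,0,0,0]

```text
time: 28.3
position: [0.4469, -0.2911, 0.0763]
tool_rot: [-0.03, 1.0, -0.0, 0.0]
ft_force: [0.5, 0.4, -1.0]
grip_width: 0.0278
grip_force: 25.0
```

Call:
send_rows:
  increments: [0,0,0,0.1,0,-0.8,0,0,0,0,0,0,-0.4,0,0,0,0,0,0,0,0,0,0,0,0,0,0,0,0,0,0,0,0,-0.1,0,0,0,0,0,0,0,0.7,0,0,0,0,0,0,0.7,0,0,0,0,0,0,0.7,0,0,0,0,0,2,0.7,0,0,0,0,0,3,0.7,0,0,0,0,0,3,0.7,0,0,0.025,1.9,3.2,0,0.75,0,0,0.025,1.9,3.2,0,0.75,0,0,0,1.9,3.2,0,0.75,0,0,0,1.9,3.2,0,0.75,0,0,0,1.9,3.2,0,0.75,0,0,0,0,0,0,0.75,0,0,0,0,0,0,0.75,0,0,0,0,0,0,0.75]

```text
time: 29.88
position: [0.5421, -0.1312, 0.1428]
tool_rot: [-0.055, 0.998, -0.0, -0.0]
ft_force: [0.2, -0.6, 0.4]
grip_width: 0.0654
grip_force: 0.0
```

```bash
python3 - <<'E'
from h import *
np.set_printoptions(precision=4,suppress=True)
c=snap('top'); layer(c,.074);layer(c,.052); layer(c,.030)
o=robot.get_obs(); print(o['position'],o['grip_width'],o['tool_rot'])
s=snap('side'); a=cv2.resize(s['image'][170:380,180:420],None,fx=1.6,fy=1.6)
b=cv2.resize(c['image'][150:290,290:445],None,fx=2.4,fy=2.4); W=np.zeros((336,384+372,3),np.uint8);W[:,:384]=a;W[:b.shape[0],384:384+b.shape[1]]=b
cv2.imwrite('pics/g1.png',W[:,:,::-1])
E
```

```text
layer 0.074 432 ((0.44911810755729675, -0.2888248860836029), (0.1379081904888153, 0.029579831287264824), 3.5254299640655518)
layer 0.052 286 ((0.49969547986984253, -0.35518723726272583), (0.02805405482649803, 0.10099084675312042), 3.782313108444214)
layer 0.052 290 ((0.40186968445777893, -0.36128199100494385), (0.02768072858452797, 0.10086166113615036), 1.4439371824264526)
layer 0.03 197 ((0.45258283615112305, -0.3839004337787628), (0.06645414233207703, 0.029801778495311737), 1.8688242435455322)
[ 0.5419 -0.1318  0.1428] 0.0653149422811706 [-0.0544  0.9985 -0.0001 -0.0002]
```

View pics/g1.png

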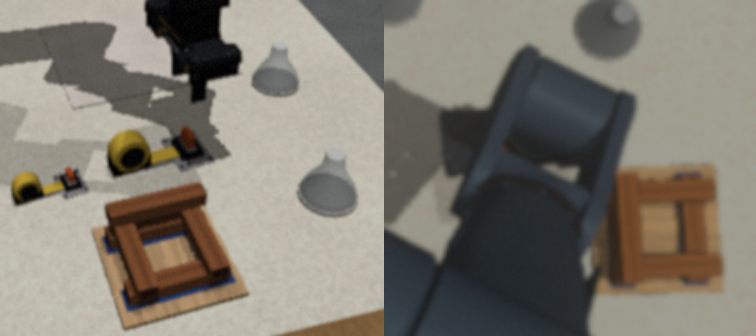

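The crib is complete: last slat alone at the near side on layer 3. Now the tape.

Call:
send_rows:
  increments: [0,0,0,0.3,0.3,-2,0.75,0,0,0,0,0,-3,0.75,0,0,0,0,0,-3,0.75,0,0,0,0,0,-2,0.75,0,0,0,0,0,-1,0.75,0,0,0,0,0,-0.5,0.75,0,0,0,0,0,0,0.75,0,0,0,0,0,0,0.75,0,0,0,0,0,0,0,0,0,0,0,0,0,0,0,0,0,0,0,0,0,0,0,0,0,0,0,0,0,0,0,0,0,0,0,0,0,0,0,0,0,0,0,0,0,0,0,0,0]
  newtons: 40

```text
time: 31.23
position: [0.5455, -0.1284, 0.028]
tool_rot: [-0.055, 0.998, -0.0, 0.0]
ft_force: [-0.6, -0.4, 1.1]
grip_width: 0.0297
grip_force: 40.0
```

Call:
send_rows:
  increments: [0,0,0,0,0,1,0,0,0,0,0,0,1,0,0,0,0,0,0,1,0,0,0,0,0,0,1,0,0,0,0,0,0,1,0,0,0,0,0,0,1,0,0,0,0,0,0,0,0,0,0,0,0,0,0,0,0,0,0,0,0,0,0]

```text
time: 31.98
position: [0.5454, -0.1284, 0.0882]
tool_rot: [-0.055, 0.999, -0.0, 0.0]
ft_force: [2.1, -2.5, -6.4]
grip_width: 0.0294
grip_force: 40.0
```

```bash
python3 - <<'E'
from h import *
o=robot.get_obs(); print(o['position'],o['grip_width'],o['grip_force'],o['ft_force'])
s=snap('side'); cv2.imwrite('pics/t1.png',cv2.resize(s['image'][200:290,230:340],None,fx=6,fy=6,interpolation=cv2.INTER_CUBIC)[:,:,::-1])
E
```

```text
[ 0.54542403 -0.12836169  0.08823727] 0.02935069210472148 39.99848820269108 [ 2.05106576 -2.54966182 -6.42839623]
```

View pics/t1.png

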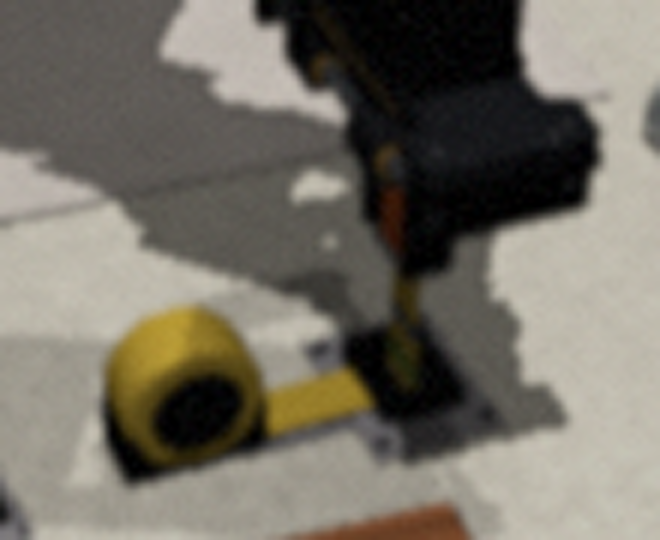

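The tape is drawn up with the green band at the mouth (405,365 in the crop), and the 6.4 N pull fits 60 mm out. Hold.

Call:
send_rows:
  increments: [0,0,0,0,0,0,0,0,0,0,0,0,0,0,0,0,0,0,0,0,0,0,0,0,0,0,0,0,0,0,0,0,0,0,0,0,0,0,0,0,0,0,0,0,0,0,0,0,0,0,0,0,0,0,0,0,0,0,0,0,0,0,0,0,0,0,0,0,0,0,0,0,0,0,0,0,0,0,0,0,0,0,0,0,0,0,0,0,0,0,0,0,0,0,0,0,0,0,0,0,0,0,0,0,0,0,0,0,0,0,0,0,0,0,0,0,0,0,0,0,0,0,0,0,0,0,0,0,0,0,0,0,0,0,0,0,0,0,0,0]

```text
time: 33.7
position: [0.5454, -0.1284, 0.0878]
tool_rot: [-0.055, 0.999, -0.0, 0.0]
ft_force: [1.5, -3.6, -7.2]
grip_width: 0.0292
grip_force: 40.0
```

Call:
send_rows:
  increments: [0,0,0,0,0,0,0,0,0,0,0,0,0,0,0,0,0,0,0,0,0,0,0,0,0,0,0,0,0,0,0,0,0,0,0,0,0,0,0,0,0,0,0,0,0,0,0,0,0,0,0,0,0,0,0,0]

```text
time: 34.37
position: [0.5454, -0.1283, 0.0879]
tool_rot: [-0.055, 0.999, -0.0, 0.0]
ft_force: [1.6, -4.5, -7.0]
grip_width: 0.0301
grip_force: 40.0
```

```bash
python3 - <<'E'
from h import *
o=robot.get_obs(); print(o['position'],o['grip_width'],o['grip_force'],o['ft_force'])
c=snap('top'); layer(c,.074);layer(c,.052); print(slats(c))
E
```

```text
[ 0.54541763 -0.12832305  0.08785478] 0.0300975998128989 39.99842721037567 [ 1.58852256 -4.49934941 -6.97379975]
layer 0.074 422 ((0.4490557312965393, -0.2889118194580078), (0.13774336874485016, 0.029537096619606018), 3.4734623432159424)
layer 0.052 286 ((0.49955296516418457, -0.3556140661239624), (0.028261519968509674, 0.0995296910405159), 3.8231279850006104)
layer 0.052 287 ((0.4020366668701172, -0.36259591579437256), (0.02769746258854866, 0.10175178200006485), 1.6608394384384155)
[]
```

Call:
send_rows:
  increments: [0,0,0,0,0,-1.5,0,0,0,0,0,0,-1.5,0,0,0,0,0,0,-1.5,0,0,0,0,0,0,-1,0,0,0,0,0,0,-0.3,0,0,0,0,0,0,0,0,0,0,0,0,0,0,0.75,0,0,0,0,0,0,0.75,0,0,0,0,0,0,0.75,0,0,0,0,0,0,0.75,0,0,0,0,0,2,0.75,0,0,0,0,0,3,0.75,0,0,0,0,0,3,0.75,0,0,0,0,2,2,0.75,0,0,0,0,3,0,0.75,0,0,0,0,3,0,0.75,0,0,0,0,3,0,0.75,0,0,0,0,0,0,0.75,0,0,0,0,0,0,0.75,0,0,0,0,0,0,0.75]

```text
time: 36.08
position: [0.5453, -0.0181, 0.1301]
tool_rot: [-0.055, 0.998, -0.0, 0.0]
ft_force: [0.3, 0.3, 0.7]
grip_width: 0.0654
grip_force: 0.0
```

```bash
python3 - <<'E'
from h import *
o=robot.get_obs(); print(o['position'],o['grip_width'],o['ft_force'])
c=snap('top'); s=snap('side'); layer(c,.074);layer(c,.052)
for d,n in((c,'top0.npz'),):
    r=dict(np.load(n)); P=pts(d); P0=pts(r); print('tab z now/then',np.median(P[212:215,337:340,2]),np.median(P0[212:215,337:340,2]))
cv2.imwrite('pics/z1.png',cv2.resize(s['image'][170:380,180:420],None,fx=2.5,fy=2.5,interpolation=cv2.INTER_CUBIC)[:,:,::-1])
E
```

```text
[ 0.54525073 -0.01806745  0.13005875] 0.06536191698044995 [0.27162602 0.31968099 0.68560891]
layer 0.074 433 ((0.449262797832489, -0.28862541913986206), (0.13803106546401978, 0.030670754611492157), 2.892148971557617)
layer 0.052 280 ((0.4998728334903717, -0.35633933544158936), (0.02825976349413395, 0.10102150589227676), 3.499742269515991)
layer 0.052 285 ((0.4020453095436096, -0.3624003529548645), (0.02770281583070755, 0.10271050781011581), 1.7012337446212769)
tab z now/then 0.23370694837358075 0.043241803899154545
```

View pics/z1.png

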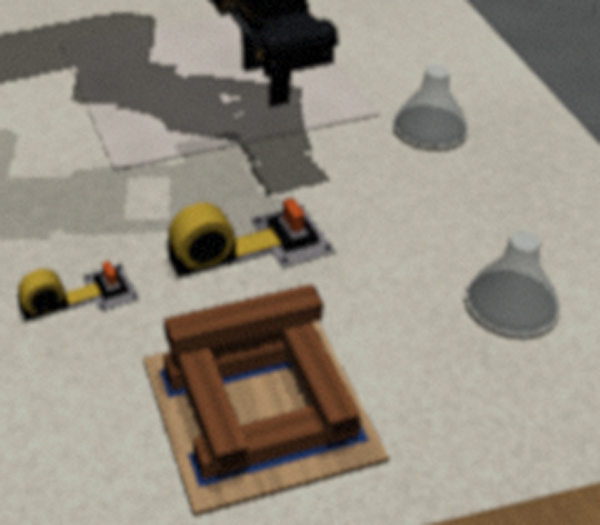

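The picture shows the crib standing, the tab fully home where it began at (293,215), and the arm clear.

```bash
python3 -c "
from rig import robot; print(robot.hand_in())"
```

```text
the job is handed in; nothing more can be done
None
```

The job is handed in: all five slats are built into the three-layer crib, the tape was held level with its top for over 2 s and went home, and the cones and bin were left alone; the hand-in returned no verdict.

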